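# Close up the rice bin after loading

### The arm

A 6-joint arm with a two-finger parallel gripper is mounted at the origin on the work surface. World frame = base frame: x ahead of the robot, y to its left, z up, the work surface at z = 0. Lengths are in m, angles in rad, forces in N, time in s.
With the tool pointing down it reaches from about 0.275 to 0.725 m from the base axis. Payload 5.6 kg.
Tool frame: the origin (TCP) lies on the centre line of the jaws, within the pads' length; the fingertips stand 19 mm ahead of it and the grasp point (between the pads) is the TCP (robot.nose_length is the distance from the TCP to the fingertips, in m); x points along the fingers, y is the direction in which the jaws open and shut, and the axes are right-handed (so a half turn about x gives the same grasp; the last joint's range is limited). The gripper opens to 85 mm and grips with 20 to 120 N. Pads are 22 mm wide; open, the fingers measure 114 mm over their backs; the gripper's body (76 mm by 85 mm) begins 54 mm behind the grasp point. The pads swing forward as they close: fully open they stand 13 mm farther back than shut.
Start: joints at [-0.89, 0.255, 0.108, 0, -1.424, -0.285], TCP at [0.212, -0.507, 0.224] pointing down, gripper open.
Joint ranges: [-2.95, 2.95], [-1.21, 1.97], [-1.09, 1.5], [-2.87, 1.71], [-2.94, -0.07], [-3.05, 3.05]. Speed limits (rad/s): [2.57, 2.57, 3.14, 3.14, 3.14, 3.14].

### API

Orientations are given as [roll, pitch, yaw] about the fixed x, y, z axes, in that order (R = Rz(yaw) Ry(pitch) Rx(roll)).
In Python, from rig import robot gives the robot as it stands.
- The arm moves only by the shell command python3 -m handwheel 'ROWS' [OPENING]. ROWS is JSON, a list of rows, each an object with "translation": the shift along the tool's x, y, z in units of 40 mm (1.0 is 40 mm), a list of three; "turn": the turn about the tool's x in units of 5 degrees (1.0 is 5 degrees). A call has 1 to 5 rows; each row is the pose to reach, as a shift and turn from the pose commanded when the call began, along the tool's axes at that moment; what a row does not reach only later rows make up. A row lasts 1/8 s, in which the tool goes at most 62.5 mm and 10.7 degrees, less where a joint would pass 70% of its speed; a pose out of reach is approached as far as the arm can. A call with a gripper value outside its range is refused whole. OPENING is the gripper command: -1 is fully open, 1 is shut, values between are in proportion, set as the call begins (- or left out, the last holds). The fingers move at their own pace and stop on an object; the grip force is fixed at half the most. Time passes only in rows, so rows that repeat a pose let the fingers close. It gives the time, the measured TCP pose, the force and the opening at its end, in the units of the state.
- robot.get_obs(): the state, without advancing time (a new reading comes with each control period).
- robot.grab_frame(name): name is "scene" or "top"; returns the picture (420x560x3 uint8, red, green, blue); there is no depth.
- robot.camera_params(name): a dict with "fx", "fy", "cx", "cy" (pixels), "k1" (the pictures are not rectified: a ray, as slopes to the right and down, at radius r is drawn at 1 + k1 r^2 times it, then the intrinsics apply), "world_from_camera" (4x4, takes a point from camera to world coordinates). Camera axes: x right, y down, z forward; pixel columns grow to the right and rows downward; lengths in m; the calibration is good to about 2 mm. A picture is of the moment at which its call begins. camera_params takes no time and is no camera call.
- robot.hand_in(): hands the job in, once; it reports no verdict.
Trained networks look in the newest picture that a camera, given by its name, has taken for a name from the list of things; names that differ only in an ending like _2 or _b are one class to them, and where a whole thing is asked for, a point or a joint stands for the part that bears it (a point fixed in the world has none). Each returns a list of dicts, best first, with "conf" (0 to 1); they miss things now and then, are a little off and sometimes report something else, mostly with a low value. They report only what shows in the picture. A call takes as long as a camera call.
- robot.look_for(query, camera): "extent" ([centre column, centre row, width, height] in pixels, round what is visible of it).
- robot.masks_of(query, camera): "region" (420x560 bool, what is visible of it) and "extent" ([centre column, centre row, width, height] in pixels, round what is visible of it).
The state is a dict: "time_s": time; "joint_pos": joint angles; "joint_vel": joint speeds; "tau": joint torques, N m; "tcp_pos": TCP position; "orientation": TCP orientation; "contact_force": force on the tool from outside, world axes, zero at the start; "torque": the same for the moment, N m; "grip_width": opening from 0.0 (shut) to 1.0 (fully open).
Only numpy, scipy, OpenCV 4.12 (cv2) and the standard library are available. Lean on these libraries where they do the work, as an engineer would, in place of code of your own. Each camera call takes 0.05 s, during which the arm holds its last target. There are 200 camera calls.

### The job

The stainless rice bin has just been loaded with fresh packs. Push its open hatch fully shut so that the catch takes it and it stays shut by itself, and turn the month dial on top of the bin (marked like a clock face, the red tick at the back is 12) to 9. Leave everything else on the counter standing where it is.

Things in the scene. Friction and masses are not known exactly. Their poses are not given: they have to be found in the camera images.
- ricebin: Stainless rice bin, fixed, 270 mm deep (its x), 240 wide (its y), 200 high. Origin: centre of its underside. Front, with the blue press button, looks to its -x; +y is left when facing the front; z up. Top: grey frame, its front half the opening with the white hatch, its rear half a flat deck with the month dial, axis at bin x = +0.078, y = 0.
- hatch (a joint): White hatch's angle, rad: 0 = shut, flush with the top; grows opening upward; starts at about 0.95 to 1.3, stop at 1.35. Wide open it stays where left; near shut a spring lifts it again to about 0.75 unless its catch has taken it. Closing takes a few N, about 6 N at the end as the hook under its front edge snaps into the catch; it can be pressed down to -0.03. Caught it reads about 0.01.
- hatch_hinge (a point): Fixed point on the hatch's hinge line, mid-width, level with the shut hatch's outer face (bin x = +0.005, 200 mm above the counter). Axes as the bin's; hinge line along y. From here the hatch plate reaches 133 mm to its front edge; it is 187 mm wide, 6 mm thick. Open, it leans to the front, outer face to the back of the bin.
- hatch_press (a point): Point on the hatch's outer face, mid-width, 105 mm from the hinge: a good place to push. Moves with the hatch: z = outward normal of the outer face, -x = from hinge to front edge.
- button_face (a point): Middle of the blue press button (46 mm wide, 18 mm high) on the bin's front, 172 mm above the counter. Pressing it (7 mm, about 5 N) lets the shut hatch spring open again; it is not needed to shut the hatch.
- dial (a joint): Month dial's angle, rad, growing clockwise from above; click stop every pi/6. Months go round like clock hours seen from the bin's front: 12 (0 rad, red tick and red dot) to the back (bin +x), 3 to bin -y, 6 to the front, 9 (4.712) to bin +y. Starts between month 5 and 8. Turns endlessly either way; about 0.1 N m over a click; let go, it settles in the nearest click.
- dial_grip (a point): On the dial's axis, at the middle of the top of its grip bar, 230 mm above the counter. White bar 44 mm long, 12 thick, 20 high, on a white disc 48 mm across (disc top 210 mm above the counter, deck 200 mm). Its +x axis turns with the dial and points along the bar to the end with the red stripe, the pointer.
- dial_pointer (a point): Pointer: the red-striped end of the dial's bar, 22 mm from the dial's axis, 210 mm above the counter.
- month9_mark (a point): Where the pointer is when the dial stands at 9: 22 mm from the dial's axis towards the bin's +y side, 210 mm above the counter.
- mortar: Grey granite mortar, 136 mm across, 85 mm high, loose. Origin: centre of its underside. Not to be moved.
- pestle: Stubby grey stone pestle standing on its broad end, 48 mm across, 115 mm high, loose. Origin: centre of its underside. Not to be moved.
- cup: Small steel measuring cup, 72 mm across, 62 mm high, loose. Origin: centre of its underside. Not to be moved.
- jug: Blue plastic jug, 120 mm across, 190 mm high, handle reaching 101 mm out along its +y. Loose. Origin: centre of its underside. Not to be moved.
- jar: Empty glass jar, 92 mm across, 135 mm high, loose. Origin: centre of its underside. Not to be moved.
- saltbox: Round salt can with a green label, 76 mm across, 120 mm high, loose. Origin: centre of its underside. Not to be moved.

How it is judged:
At the end, for the whole second after the job is handed in: The hatch is shut and held by its catch with nothing pressing on it (angle below 0.035 rad, about 4.5 mm at its front edge), and the dial's pointer stands at month 9 (within 4 mm of the mark, about 10 degrees) (value of joint hatch below 0.035 rad and horizontal distance between dial_pointer and month9_mark below 0.004 m); the robot touches nothing.
It fails at once if A thing standing on the counter is moved by more than 30 mm (distance of any of mortar, pestle, cup, jug, jar, saltbox from where it was at the start of the episode above 0.03 m).
It also fails if it takes over 61 s, if anything falls off the work surface, if the arm or the gripper's body presses on something with over 40 N, if the wrist force passes 120 N, or if a joint passes its speed limit or range.

## Working session

There is one attempt and no reset: what is moved stays moved. The work goes in short steps, Python scripts to look and compute and a shell command to move; the robot and the scene stay as the last step left them, time stands still between calls to the robot, and variables do not carry over. Pictures are saved under pics/ and viewed, about 8 in all and at most 12, crops included, and the job is handed in when it is done.

```bash
mkdir -p pics; ls; python3 - <<'E'
from rig import robot
import cv2,numpy as np
for n in ("scene","top"):
    im=robot.grab_frame(n); cv2.imwrite(f"pics/{n}0.png",cv2.cvtColor(im,cv2.COLOR_RGB2BGR))
    p=robot.camera_params(n); print(n,{k:(np.round(v,3).tolist() if k=="world_from_camera" else v) for k,v in p.items()})
    for q in ("ricebin","hatch","dial","button_face","mortar","pestle","cup","jug","jar","saltbox"):
        r=robot.look_for(q,n); print(q,[(np.round(d["extent"]).tolist(),round(d["conf"],2)) for d in r[:2]])
o=robot.get_obs();print(o)
E
```

```text
pics
scene {'fx': 525.5040232962924, 'fy': 525.5040232962924, 'cx': 277.3756919612288, 'cy': 205.38636541969774, 'k1': -0.15019613472271118, 'world_from_camera': [[-0.862, 0.332, -0.383, 1.157], [0.507, 0.594, -0.624, 0.982], [0.02, -0.732, -0.681, 1.242], [0.0, 0.0, 0.0, 1.0]]}
ricebin [([296.0, 236.0, 125.0, 142.0], 0.62)]
hatch [([308.0, 200.0, 57.0, 78.0], 0.96)]
dial [([271.0, 228.0, 15.0, 11.0], 0.69), ([338.0, 344.0, 55.0, 43.0], 0.32)]
button_face []
mortar [([341.0, 344.0, 54.0, 41.0], 0.82)]
pestle [([401.0, 373.0, 24.0, 36.0], 0.9), ([384.0, 306.0, 27.0, 35.0], 0.65)]
cup [([339.0, 344.0, 56.0, 45.0], 0.17)]
jug [([254.0, 143.0, 34.0, 63.0], 0.93), ([272.0, 227.0, 15.0, 15.0], 0.55)]
jar [([214.0, 123.0, 24.0, 38.0], 0.97)]
saltbox [([211.0, 166.0, 24.0, 37.0], 0.6)]
top {'fx': 442.0320214943198, 'fy': 442.0320214943198, 'cx': 277.22261880354836, 'cy': 211.56649629822752, 'k1': -0.12446136347402637, 'world_from_camera': [[0.012, -0.995, 0.098, 0.379], [-1.0, -0.012, -0.005, -0.012], [0.006, -0.098, -0.995, 1.719], [0.0, 0.0, 0.0, 1.0]]}
ricebin [([172.0, 244.0, 19.0, 18.0]
[... 383 characters left out ...]
6.0, 21.0], 0.79)]
{'time_s': 1.1, 'joint_pos': array([-8.90379452e-01,  2.55071690e-01,  1.08177546e-01, -7.53091819e-06,
       -1.42389146e+00, -2.84582238e-01]), 'joint_vel': array([-3.08700072e-05,  1.11675453e-03, -1.12435946e-03, -7.69565367e-04,
       -7.04190559e-04,  2.31730308e-03]), 'tau': array([-2.08998805e-03, -3.86407757e+01,  2.38068259e+01,  5.36830276e+00,
       -6.65102598e-04,  1.79560891e-05]), 'tcp_pos': array([ 0.21207598, -0.50745104,  0.22398804]), 'orientation': array([-0.67914099,  1.57078327, -0.28330746]), 'contact_force': array([ 0.63637671,  1.18814013, -0.21826559]), 'torque': array([ 0.0026299 , -0.01896906,  0.01974108]), 'grip_width': 1.0014831615893767}
```

```bash
python3 - <<'E'
import cv2,numpy as np
a=cv2.imread("pics/top0.png")[130:280,90:480]; cv2.imwrite("pics/topc.png",cv2.resize(a,None,fx=2,fy=2,interpolation=cv2.INTER_CUBIC))
b=cv2.imread("pics/top0.png")[155:260,190:295]; b=cv2.resize(b,(590,590),interpolation=cv2.INTER_CUBIC)
cv2.imwrite("pics/binc.png",b)
E
```

```text
(no output)
```

View pics/scene0.png

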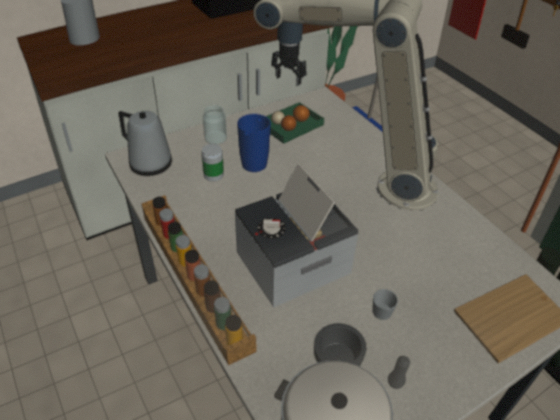

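View pics/topc.png

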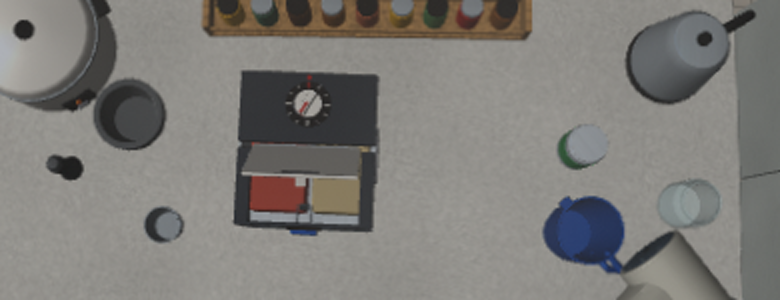

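View pics/binc.png

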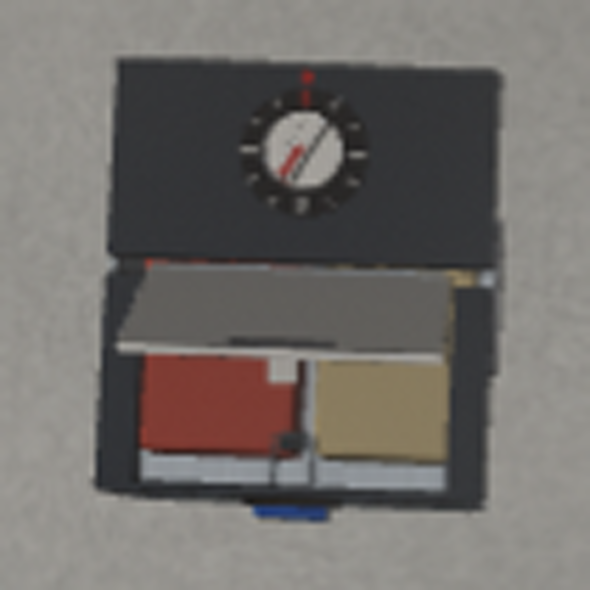

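The top view shows the bin facing the robot, its hatch open at crop (285,310). The pointer is at the lower left, about month 7, with the dial centre at crop (304,150). Next I work out the poses.

```bash
cat > h.py <<'E'
from rig import robot
import numpy as np, cv2
from scipy.spatial.transform import Rotation as Ro
def ray(n,uv):
    p=robot.camera_params(n);K=np.array([[p["fx"],0,p["cx"]],[0,p["fy"],p["cy"]],[0,0,1.]])
    q=cv2.undistortPoints(np.array([[uv]],float),K,np.array([p["k1"],0,0,0.]))[0,0]
    T=np.array(p["world_from_camera"]);return T[:3,3],T[:3,:3]@[q[0],q[1],1]
def onplane(n,uv,z):
    o,d=ray(n,uv);return o+d*(z-o[2])/d[2]
def R(): return Ro.from_euler("xyz",robot.get_obs()["orientation"]).as_matrix()
def units(target,turn_deg=0):
    o=robot.get_obs();return R().T@(np.array(target)-o["tcp_pos"])/0.04
E
python3 - <<'E'
from h import *
s=590/105
c=lambda x,y:((x+.5)/s-.5+190,(y+.5)/s-.5+155)
np.set_printoptions(precision=4,suppress=True)
C={k:onplane("top",c(*v),.2) for k,v in dict(bl=(118,58),br=(500,70),fl=(97,490),fr=(485,510)).items()}
print(C)
print("dial top",onplane("top",c(304,150),.2), "bar",onplane("top",c(303,150),.215))
print("ptr a",onplane("top",c(299,149),.23),onplane("top",c(284,176),.23))
print("dial scene",onplane("scene",(271,227),.218))
print("red tick",onplane("top",c(307,74),.2))
print("scene corners", [onplane("scene",p,.2) for p in ((236,208),(356,238),(270,256))])
print("scene hatch top edge rows?");print(R())
for q in ("mortar","pestle","cup","jug","jar","saltbox"): pass
E
python3 - <<'E'
import cv2
b=cv2.imread("pics/scene0.png")[155:310,225:370]
cv2.imwrite("pics/sc.png",cv2.resize(b,None,fx=4,fy=4,interpolation=cv2.INTER_CUBIC))
E
```

```text
{'bl': array([0.6901, 0.216 , 0.2   ]), 'br': array([ 0.6851, -0.0221,  0.2   ]), 'fl': array([0.4215, 0.2216, 0.2   ]), 'fr': array([ 0.4124, -0.016 ,  0.2   ])}
dial top [0.6333 0.0987 0.2   ] bar [0.6308 0.0982 0.215 ]
ptr a [0.6288 0.0996 0.23  ] [0.6122 0.1083 0.23  ]
dial scene [0.6404 0.1092 0.218 ]
red tick [0.6812 0.0978 0.2   ]
scene corners [array([ 0.6811, -0.0227,  0.2   ]), array([0.4487, 0.2454, 0.2   ]), array([0.6875, 0.186 , 0.2   ])]
scene hatch top edge rows?
[[ 0.     -0.3856  0.9227]
 [-0.      0.9227  0.3856]
 [-1.     -0.      0.    ]]
```

View pics/sc.png

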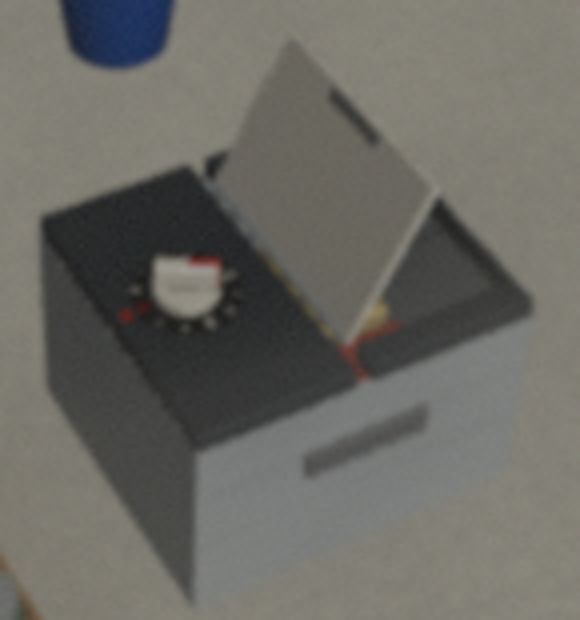

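```bash
python3 - <<'E'
from h import *
np.set_printoptions(precision=4,suppress=True)
f=lambda x,y,z:onplane("scene",((x+.5)/4-.5+225,(y+.5)/4-.5+155),z)
print("br bl fl",f(42,217,.2),f(197,447,.2),f(530,305,.2)," dial disc",f(187,290,.21))
print("ptr bar ends z.23",f(155,258,.23),f(220,262,.23))
# hatch angle: front edge corners in scene: right (292,40), left (437,190)
hx,hy=.5575,.0999
for uv in ((292,40),(437,190)):
    o,d=ray("scene",((uv[0]+.5)/4-.5+225,(uv[1]+.5)/4-.5+155))
    y=hy+(-.0935 if uv[0]<300 else .0935); t=(y-o[1])/d[1];p=o+d*t
    print(p,np.arctan2(p[2]-.2,hx-p[0]),np.hypot(p[2]-.2,hx-p[0]))
print("up units",units([.212,-.507,.42]))
E
```

```text
br bl fl [ 0.685  -0.0206  0.2   ] [0.6966 0.2221 0.2   ] [0.4295 0.2248 0.2   ]  dial disc [0.6357 0.1033 0.21  ]
ptr bar ends z.23 [0.6496 0.0827 0.23  ] [0.6125 0.108  0.23  ]
[0.4948 0.0064 0.3083] 1.0461380989694433 0.12517548443110083
[0.5001 0.1934 0.3153] 1.1092558539750583 0.12881251021257134
up units [-4.9003  0.0111  0.0026]
```

```bash
python3 -m handwheel '[{"translation":[-1.2,0,0],"turn":-2},{"translation":[-2.4,0,0],"turn":-4},{"translation":[-3.6,0,0],"turn":-6},{"translation":[-3.6,0,0],"turn":-8},{"translation":[-3.6,0,0],"turn":-10}]' 1
python3 - <<'E'
from h import *
print(units([.615,.10,.367]),robot.get_obs()["joint_pos"],R()[:,1])
E
```

```text
time_s: 1.72
tcp_pos: [0.2123, -0.5076, 0.3685]
orientation: [-2.013, 1.569, -0.739]
contact_force: [-0.2, 0.2, -0.7]
grip_width: 0.0
[ 0.03419578 -5.18965385 17.46947395] [-8.90405343e-01  2.65177440e-01  4.84613205e-01 -2.04288204e-04
 -1.78892805e+00  5.93838285e-01] [-0.95635774  0.29219592 -0.00119236]
```

```bash
python3 -m handwheel '[{"translation":[0,-0.4,1.4],"turn":-1.8},{"translation":[0,-0.8,2.8],"turn":-3.6},{"translation":[0,-1.2,4.2],"turn":-5.4},{"translation":[0,-1.6,5.6],"turn":-7.2},{"translation":[0,-2.1,7],"turn":-9}]'
python3 - <<'E'
from h import *
print(units([.615,.10,.367]),robot.get_obs()["joint_pos"],R()[:,1])
E
```

```text
time_s: 2.35
tcp_pos: [0.3762, -0.2635, 0.3684]
orientation: [-2.421, 1.57, -0.362]
contact_force: [0.8, -0.7, 0.2]
grip_width: 0.003
[ 0.03783848 -9.53480497  5.22605234] [-2.68070573e-01  7.21735898e-02  2.48366670e-01  1.01171645e-04
 -1.74593446e+00  7.56195107e-01] [-8.83221895e-01 -4.68954791e-01 -6.99078062e-04]
```

```bash
python3 -m handwheel '[{"translation":[0,-1.2,0.6],"turn":-2},{"translation":[0,-2.4,1.3],"turn":-4},{"translation":[0,-3.6,2],"turn":-6},{"translation":[0,-4.8,2.6],"turn":-8},{"translation":[0,-6,3.3],"turn":-10}]'
python3 - <<'E'
from h import *
print(units([.617,.10,.34]),robot.get_obs()["joint_pos"],R()[:,1])
E
```

```text
time_s: 2.98
tcp_pos: [0.5276, -0.0352, 0.3682]
orientation: [-3.053, 1.57, -0.121]
contact_force: [1.0, -0.7, -0.4]
grip_width: -0.001
[ 0.7045595  -3.77082427 -1.4839272 ] [ 2.29786136e-01  2.18833422e-01  4.22447633e-01  1.52385776e-04
 -1.77400279e+00  1.13178850e+00] [-2.07728730e-01 -9.78186472e-01 -3.82226320e-05]
```

```bash
python3 -m handwheel '[{"translation":[0,-1.2,-0.9],"turn":-1.2},{"translation":[0,-2.3,-1.5],"turn":-2.4},{"translation":[0,-3.8,-1.5],"turn":-2.4},{"translation":[0.2,-3.8,-1.5],"turn":-2.4},{"translation":[0.7,-3.8,-1.5],"turn":-2.4}]'
python3 - <<'E'
from h import *
print(R()[:,1:])
im=robot.grab_frame("scene")[120:300,220:400]
cv2.imwrite("pics/s1.png",cv2.resize(cv2.cvtColor(im,cv2.COLOR_RGB2BGR),None,fx=3,fy=3,interpolation=cv2.INTER_CUBIC))
E
```

```text
time_s: 3.6
tcp_pos: [0.6185, 0.0995, 0.3401]
orientation: [-3.096, 1.569, 0.041]
contact_force: [0.4, -0.8, -0.5]
grip_width: -0.002
[[-4.63054354e-03 -9.99987682e-01]
 [-9.99989276e-01  4.63068061e-03]
 [-8.08354108e-05 -1.78694445e-03]]
```

View pics/s1.png

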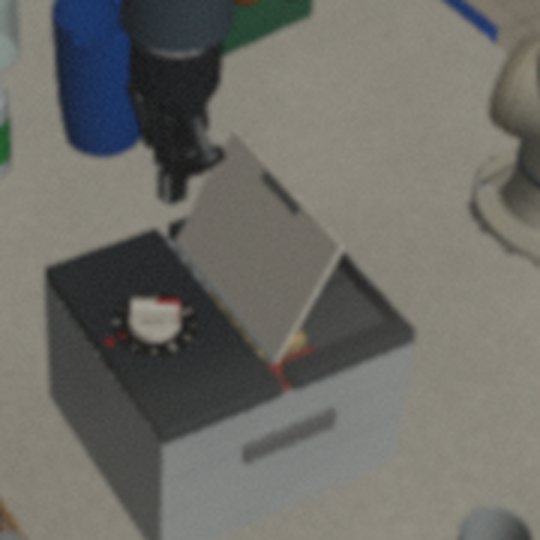

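```bash
python3 -m handwheel '[{"translation":[0.9,0,0.7],"turn":0},{"translation":[0.9,0,1.7],"turn":0},{"translation":[0.9,0,2.5],"turn":0},{"translation":[1.05,0,2.75],"turn":0},{"translation":[1.2,0,3.0],"turn":0}]'

```

```text
time_s: 4.28
tcp_pos: [0.4974, 0.0989, 0.293]
orientation: [-2.82, 1.569, 0.316]
contact_force: [-0.6, -0.4, 0.8]
grip_width: -0.001
```

```bash
python3 -m handwheel '[{"translation":[0.2,0,0.15],"turn":0},{"translation":[0.4,0,0.28],"turn":0},{"translation":[0.65,0,0.4],"turn":0},{"translation":[0.85,0,0.5],"turn":0},{"translation":[0.85,0,0.5],"turn":0}]'
python3 - <<'E'
from h import *
im=robot.grab_frame("scene")[120:300,220:400]
cv2.imwrite("pics/s2.png",cv2.resize(cv2.cvtColor(im,cv2.COLOR_RGB2BGR),None,fx=3,fy=3,interpolation=cv2.INTER_CUBIC))
E
```

```text
time_s: 4.9
tcp_pos: [0.4774, 0.0996, 0.2571]
orientation: [0.394, 1.569, -2.753]
contact_force: [-0.1, -0.7, 0.6]
grip_width: 0.002
```

View pics/s2.png

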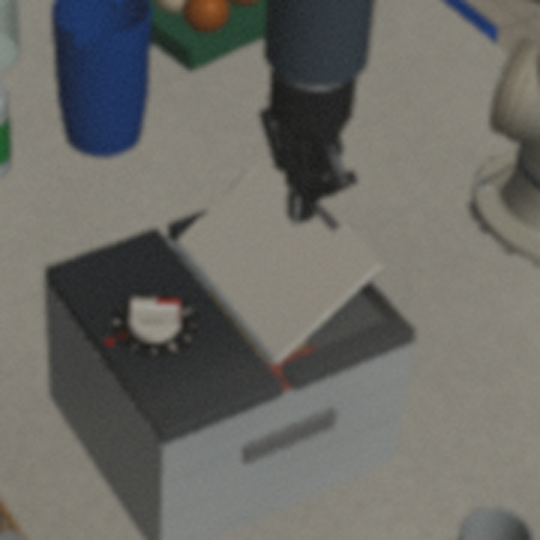

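The hatch is following the fingers (tip near crop (300,215)), so I keep pressing down.

```bash
python3 -m handwheel '[{"translation":[0.25,0,0.1],"turn":0},{"translation":[0.5,0,0.15],"turn":0},{"translation":[0.75,0,0.2],"turn":0},{"translation":[0.9,0,0.2],"turn":0},{"translation":[0.9,0,0.2],"turn":0}]'

```

```text
time_s: 5.58
tcp_pos: [0.4697, 0.0996, 0.2214]
orientation: [0.521, 1.57, -2.626]
contact_force: [0.4, 0.6, 0.1]
grip_width: 0.004
```

```bash
python3 -m handwheel '[{"translation":[0.05,0,0],"turn":0},{"translation":[0.1,0,0],"turn":0},{"translation":[0.1,0,0],"turn":0}]'; python3 -m handwheel '[{"translation":[0.05,0,0],"turn":0},{"translation":[0.1,0,0],"turn":0},{"translation":[0.1,0,0],"turn":0}]'

```

```text
time_s: 5.95
tcp_pos: [0.47, 0.0998, 0.2179]
orientation: [-2.437, 1.571, 0.699]
contact_force: [-0.2, 0.2, -0.6]
grip_width: 0.004
time_s: 6.32
tcp_pos: [0.4698, 0.0997, 0.2137]
orientation: [-0.058, 1.57, 3.078]
contact_force: [-0.3, -0.3, 0.2]
grip_width: -0.004
```

```bash
python3 - <<'E'
from h import *
print(robot.nose_length, robot.get_obs()["tau"])
im=robot.grab_frame("scene")[150:290,220:380]
cv2.imwrite("pics/s3.png",cv2.resize(cv2.cvtColor(im,cv2.COLOR_RGB2BGR),None,fx=4,fy=4,interpolation=cv2.INTER_CUBIC))
E
```

```text
0.019 [-8.61823442e-02 -3.03594983e+01  2.33724099e+01  5.31384364e+00
  7.60898134e-02  6.35636006e-04]
```

View pics/s3.png

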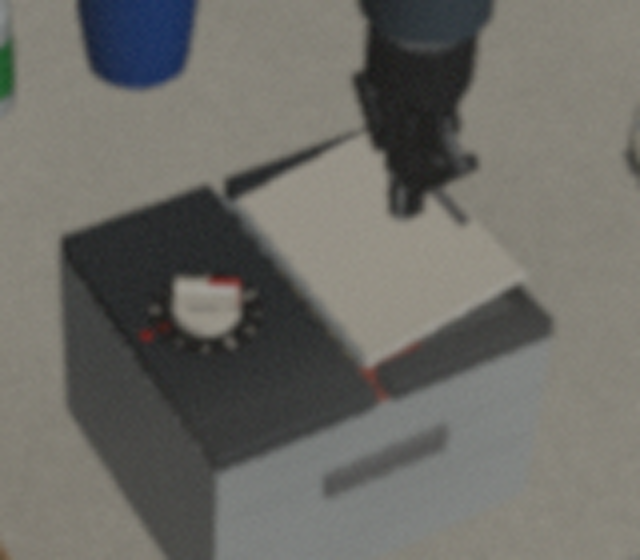

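```bash
cat >> h.py <<'E'
def proj(n,P):
    p=robot.camera_params(n);T=np.linalg.inv(np.array(p["world_from_camera"]))
    K=np.array([[p["fx"],0,p["cx"]],[0,p["fy"],p["cy"]],[0,0,1.]])
    return cv2.projectPoints(np.atleast_2d(P).astype(float),cv2.Rodrigues(T[:3,:3])[0],T[:3,3],K,np.array([p["k1"],0,0,0.]))[0][:,0]
E
python3 - <<'E'
from h import *
np.set_printoptions(precision=1,suppress=True)
o=robot.get_obs();print(o["tcp_pos"],o["contact_force"],o["time_s"])
t=o["tcp_pos"];f=lambda P:(proj("scene",P)-[220,150])*4
print("tip",f([t-[0,0,.019],t]))
for th in (0,.05,.1,.15,.2,.25): print(th,f([[.559-.133*np.cos(th),.101+s*.0935,.2+.133*np.sin(th)] for s in(-1,1)]).tolist())
im=robot.grab_frame("top")[165:255,190:290]
cv2.imwrite("pics/t3.png",cv2.resize(cv2.cvtColor(im,cv2.COLOR_RGB2BGR),None,fx=5,fy=5,interpolation=cv2.INTER_CUBIC))
E
```

```text
[0.5 0.1 0.2] [ 0.2 -0.4  0.3] 6.375
tip [[400.4 240.7]
 [402.4 221.6]]
0 [[381.2352497200284, 143.72279595315752], [526.8496650798388, 295.0343273235683]]
0.05 [[381.65551021731653, 137.1590582123929], [527.7662661737768, 288.43402835834434]]
0.1 [[381.7108630552814, 130.71297095877105], [528.3054911774491, 281.9716900571633]]
0.15 [[381.39800545238813, 124.40035336164283], [528.4625457268978, 275.6633592017324]]
0.2 [[380.7143711155247, 118.23702236145198], [528.2333513183798, 269.5250715649511]]
0.25 [[379.6581647632404, 112.23875842604821], [527.6145850249677, 263.5728164436713]]
```

View pics/t3.png

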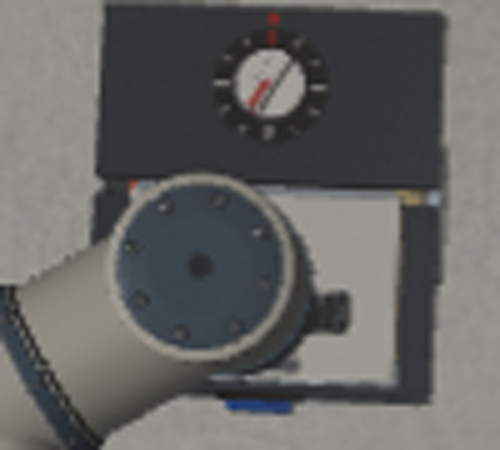

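```bash
python3 - <<'E'
from h import *
print((proj("scene",[[.6185,.0995,.321],[.6185,.0995,.340]])-[220,120])*3)
print((proj("scene",[[.4774,.0996,.238],[.4774,.0996,.257]])-[220,120])*3)
E
python3 -m handwheel '[{"translation":[0.1,0,0],"turn":0},{"translation":[0.2,0,0],"turn":0},{"translation":[0.2,0,0],"turn":0}]'
```

```text
[[170.53848018 222.89755236]
 [170.96822434 206.59379795]]
[[297.07202465 240.11716551]
 [298.56522877 225.19075982]]
time_s: 6.8
tcp_pos: [0.4698, 0.0997, 0.2055]
orientation: [0.349, 1.57, -2.798]
contact_force: [-1.0, -0.7, 0.3]
grip_width: 0.001
```

```bash
python3 -m handwheel '[{"translation":[0.1,0,0],"turn":0},{"translation":[0.2,0,0],"turn":0},{"translation":[0.2,0,0],"turn":0}]';python3 -m handwheel '[{"translation":[0.05,0,0],"turn":0},{"translation":[0.1,0,0],"turn":0},{"translation":[0.1,0,0],"turn":0}]'
python3 - <<'E'
from h import *
print(robot.get_obs()["tau"])
im=robot.grab_frame("scene")[150:290,220:380]
cv2.imwrite("pics/s4.png",cv2.resize(cv2.cvtColor(im,cv2.COLOR_RGB2BGR),None,fx=4,fy=4,interpolation=cv2.INTER_CUBIC))
E
```

```text
time_s: 7.18
tcp_pos: [0.4697, 0.0997, 0.1981]
orientation: [-1.043, 1.571, 2.093]
contact_force: [-2.3, 0.4, 3.6]
grip_width: 0.001
time_s: 7.55
tcp_pos: [0.4699, 0.0997, 0.1935]
orientation: [0.414, 1.57, -2.733]
contact_force: [-0.7, 0.9, 0.8]
grip_width: 0.005
[-1.04494058e-01 -3.06306946e+01  2.31613773e+01  5.28886065e+00
  1.55832404e-01  6.63141745e-04]
```

View pics/s4.png

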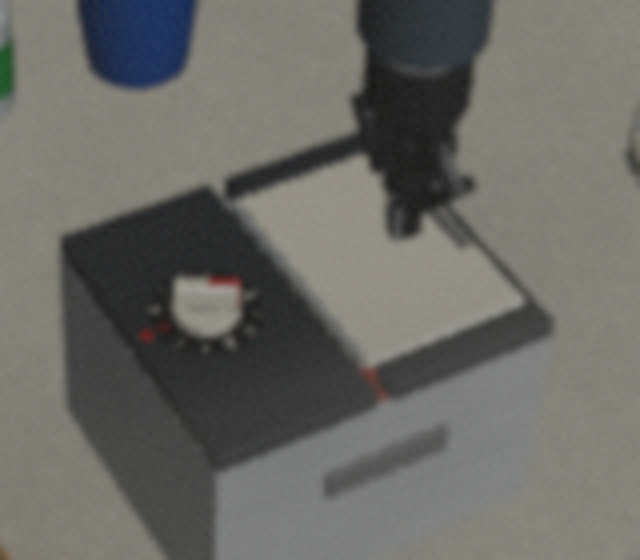

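```bash
python3 -m handwheel '[{"translation":[0.04,0,0],"turn":0},{"translation":[0.08,0,0],"turn":0},{"translation":[0.08,0,0],"turn":0}]'
```

```text
time_s: 7.98
tcp_pos: [0.47, 0.0997, 0.1907]
orientation: [2.546, 1.571, -0.601]
contact_force: [-0.8, 0.2, 1.6]
grip_width: 0.001
```

```bash
python3 -m handwheel '[{"translation":[0.06,0,0],"turn":0},{"translation":[0.12,0,0],"turn":0},{"translation":[0.12,0,0],"turn":0}]'
```

```text
time_s: 8.35
tcp_pos: [0.4703, 0.0997, 0.1876]
orientation: [-3.006, 1.569, 0.131]
contact_force: [-5.2, 0.5, 10.9]
grip_width: 0.0
```

```bash
python3 -m handwheel '[{"translation":[-0.8,0,0],"turn":0},{"translation":[-1.9,0,0],"turn":2},{"translation":[-2,0,-1.2],"turn":4},{"translation":[-2,0,-2.6],"turn":6},{"translation":[-2,0,-4],"turn":6.4}]' -1
python3 - <<'E'
from h import *
print(R()[:,1], units([.632,.100,.267]))
im=robot.grab_frame("scene")[150:290,220:380]
cv2.imwrite("pics/s5.png",cv2.resize(cv2.cvtColor(im,cv2.COLOR_RGB2BGR),None,fx=4,fy=4,interpolation=cv2.INTER_CUBIC))
E
```

```text
time_s: 8.98
tcp_pos: [0.6316, 0.0989, 0.2658]
orientation: [-1.808, 1.57, 0.767]
contact_force: [1.1, 1.3, 0.8]
grip_width: 0.996
[-5.36723091e-01 -8.43758268e-01 -5.56455804e-04] [-0.03009645 -0.02956064  0.00618547]
```

View pics/s5.png

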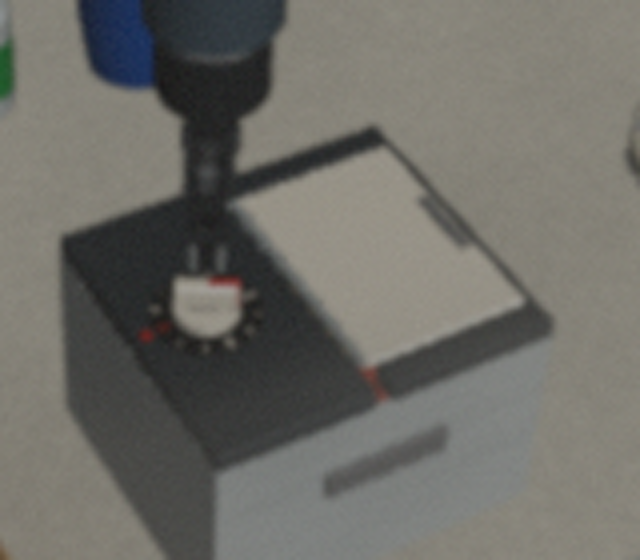

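```bash
python3 -m handwheel '[{"translation":[0.7,0,0],"turn":0},{"translation":[1.4,0,0],"turn":0},{"translation":[1.4,0,0],"turn":0}]'; python3 -m handwheel '[{"translation":[0,0,0],"turn":0},{"translation":[0,0,0],"turn":0},{"translation":[0,0,0],"turn":0},{"translation":[0,0,0],"turn":0},{"translation":[0,0,0],"turn":0}]' 1
```

```text
time_s: 9.4
tcp_pos: [0.6285, 0.0985, 0.207]
orientation: [0.828, 1.565, -2.878]
contact_force: [0.3, 0.4, 0.3]
grip_width: 1.002
time_s: 10.02
tcp_pos: [0.6313, 0.1007, 0.211]
orientation: [-1.902, 1.566, 0.677]
contact_force: [2.3, 4.2, 1.4]
grip_width: 0.122
```

```bash
python3 -m handwheel '[{"translation":[0,0,0],"turn":1.5},{"translation":[0,0,0],"turn":3},{"translation":[0,0,0],"turn":4.5},{"translation":[0,0,0],"turn":6},{"translation":[0,0,0],"turn":6}]'; python3 -m handwheel '[{"translation":[0,0,0],"turn":1.5},{"translation":[0,0,0],"turn":3},{"translation":[0,0,0],"turn":4.5},{"translation":[0,0,0],"turn":6},{"translation":[0,0,0],"turn":6}]'
python3 -c "
from h import *
print(R()[:,1],robot.get_obs()['torque'])"
```

```text
time_s: 10.65
tcp_pos: [0.6322, 0.1016, 0.211]
orientation: [-1.397, 1.563, 0.657]
contact_force: [6.4, 6.8, -0.6]
grip_width: 0.12
time_s: 11.28
tcp_pos: [0.6335, 0.102, 0.211]
orientation: [-0.971, 1.56, 0.559]
contact_force: [10.6, 7.1, -1.6]
grip_width: 0.119
[-0.99914149  0.04049753 -0.00873141] [ 2.54842875 -3.5139      0.06130193]
```

```bash
python3 -m handwheel '[{"translation":[0,0,0],"turn":0},{"translation":[0,0,0],"turn":0},{"translation":[0,0,0],"turn":0},{"translation":[0,0,0],"turn":0}]' -1; python3 -m handwheel '[{"translation":[-1,0,0],"turn":0},{"translation":[-2.3,0,0],"turn":0},{"translation":[-2.8,1,0],"turn":0},{"translation":[-2.8,2.4,0],"turn":0},{"translation":[-2.8,3.8,0],"turn":0}]'
python3 -m handwheel '[{"translation":[0,1.4,0],"turn":0},{"translation":[0,2.8,0],"turn":0},{"translation":[0,4.2,0],"turn":0},{"translation":[0,5,0],"turn":0},{"translation":[0,5,0],"turn":0}]'
python3 - <<'E'
from h import *
ims=[]
for n,(r,c) in (("scene",(150,220)),("top",(150,170))):
    im=robot.grab_frame(n)[r:r+140,c:c+130]
    ims.append(cv2.resize(cv2.cvtColor(im,cv2.COLOR_RGB2BGR),(390,420),interpolation=cv2.INTER_CUBIC))
cv2.imwrite("pics/f.png",np.hstack(ims))
print(robot.get_obs()["contact_force"])
E
```

```text
time_s: 11.78
tcp_pos: [0.6298, 0.0986, 0.21]
orientation: [2.396, 1.571, -2.357]
contact_force: [-0.1, -0.6, 0.1]
grip_width: 0.951
time_s: 12.4
tcp_pos: [0.4766, 0.1048, 0.322]
orientation: [-1.114, 1.57, 0.415]
contact_force: [-0.2, 0.9, 0.6]
grip_width: 1.003
time_s: 13.02
tcp_pos: [0.2769, 0.1128, 0.3229]
orientation: [-0.605, 1.567, 0.928]
contact_force: [0.4, -0.4, 0.8]
grip_width: 1.001
[-0.31081893 -0.23692971 -0.10007624]
```

View pics/f.png

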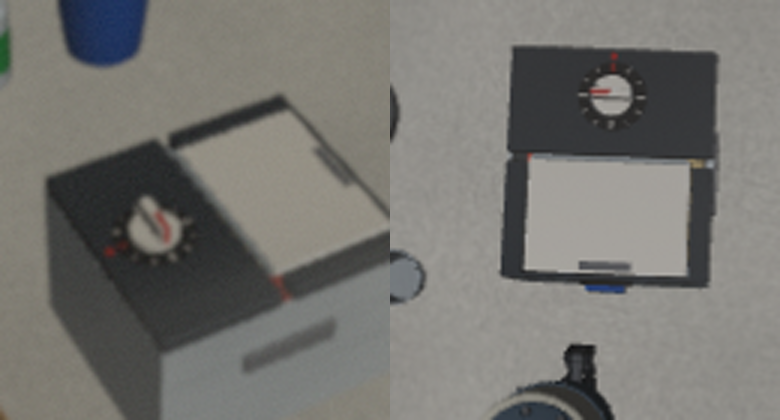

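The hatch is flush. The pointer's red end at (598,91) points left, to bin +y, which is month 9. The arm is clear of everything, so I hand in.

```bash
python3 -c "
from rig import robot
print(robot.hand_in())"
```

```text
the job is handed in; nothing more can be done
None
```

I pushed the hatch shut with closed fingers, then gripped the dial bar and turned it 60° clockwise from month 7 to 9. After backing the arm off, I handed the job in at about 13 s of the 61 s allowed.

**Last checks:** The final pictures from both cameras show the hatch flush, staying shut with nothing touching it. The dial's red pointer end is at the +y (9) side. I judged both by eye and did not measure the hatch angle or the pointer's distance from the mark. The arm stands clear, and its force reading is only noise.

**Other objects:** I steered clear of the loose items, but made no before-and-after check of their positions.

**Disagreements:**
- **Fingertip height:** The pictures and the hatch contact put the fingertips about 25 mm higher than the reported tool position and nose length imply. I corrected for this by eye.
- **Force reading:** It stayed near zero during most of the closing, despite the hatch's spring. It reached 3.6 N, dropped to 0.8 N as the catch probably took, then rose to 10.9 N on the final press.

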